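# Clear the stacked enlarger parts off the easel

### The arm

A 7-joint arm with a two-finger parallel gripper is mounted at the origin on the work surface. World frame = base frame: x ahead of the robot, y to its left, z up, the work surface at z = 0. Lengths are in mm, angles in rad, forces in N, time in s.
With the tool pointing down it reaches from about 425 to 950 mm from the base axis. Payload 16.7 kg.
Tool frame: the origin (TCP) lies midway between the tips of the shut fingers; the grasp point (between the pads) lies grip_depth behind it (grip_depth is the distance from the TCP to the grasp point, in mm); z points along the fingers, x is the direction in which the jaws open and shut, and the axes are right-handed (so a half turn about z gives the same grasp; the last joint's range is limited). The gripper opens to 94 mm and grips with 3 to 60 N. Pads are 16 mm wide; open, the fingers measure 119 mm over their backs; the gripper's body (75 mm by 177 mm) begins 78 mm behind the grasp point.
Start: joints at [1.113, 0.426, 0.074, 1.606, -0.034, 1.111, -0.067], TCP at [205.112, -643.042, 205.467] pointing down, gripper open.
Joint ranges: [-2.85, 2.85], [-0.5, 2.14], [-1.23, 1.37], [0.21, 2.46], [-1.02, 4.16], [0.16, 2.05], [-2.73, 2.73]. Speed limits (rad/s): [1.89, 1.89, 2.39, 2.39, 3.01, 3.01, 3.01].

### API

Orientations are given as a rotation vector (axis times angle).
In Python, from workcell import get_obs, camera, finish_job, grip_depth gives the robot as it stands. The module is installed in compiled form; this text tells all that it offers.
- The arm moves only by the shell command python3 -m creep 'ROWS' [FORCE]. ROWS is JSON, a list that holds one entry, the list of rows, each a list of 7 numbers: the shift along the tool's x, y, z in mm, then the turn, a rotation vector about the tool's x, y, z in degrees, then the opening, from 0 (shut) to 1 (fully open). A call has exactly 10 rows; each row is the pose to reach, as a shift and turn from the pose commanded when the call began, along the tool's axes at that moment; what a row does not reach only later rows make up. A row lasts 1/8 s, in which the tool goes at most 62.5 mm and 10.7 degrees, less where a joint would pass 70% of its speed; a pose out of reach is approached as far as the arm can. A call with a gripper value outside its range is refused whole. The fingers move at their own pace and stop on an object; FORCE is the grip in N (left out, the last holds). Time passes only in rows, so rows that repeat a pose let the fingers close, or fill a call up. It gives the time, the measured TCP pose, the force and the opening at its end, in the units of the state.
- get_obs(): the state, without advancing time (a new reading comes with each control period).
- camera(name): name is "scene" or "top"; returns a dict with "img" (420x560x3 uint8, red, green, blue), "camera_matrix" (3x3 intrinsics, pixels), "k1" (the pictures are not rectified: a ray, as slopes to the right and down, at radius r is drawn at 1 + k1 r^2 times it, then the intrinsics apply), "R" (3x3) and "t" (3): a world point X has camera coordinates R X + t. Camera axes: x right, y down, z forward; pixel columns grow to the right and rows downward; lengths in mm; the calibration is good to about 2 mm. A picture is of the moment at which its call begins. There is no depth.
- finish_job(): hands the job in, once; it reports no verdict.
The state is a dict: "t": time; "joint_positions": joint angles; "qd": joint speeds; "joint_efforts": joint torques, N m; "tool_pos": TCP position; "tool_rot": TCP orientation; "force": force on the tool from outside, world axes, zero at the start; "torque": the same for the moment, N m; "grip_width": finger opening in mm.
Only numpy, scipy, OpenCV 4.12 (cv2) and the standard library are available. Lean on these libraries where they do the work, as an engineer would, in place of code of your own. Each camera call takes 0.05 s, during which the arm holds its last target.

### The job

The enlarger's parts were left stacked on the steel easel. Take the stack apart and put each part away, right way up and lying flat: the knob cap in the round dish, the framed filter on the middle of the cork pad, the lens board inside the square tray, and the negative carrier centred on its long rest, lengthwise between the end lips. Do not shift or tip the loupe on the easel or the brown bottle, and never tip the lens board on its side.

Things in the scene. Friction and masses are not known exactly. Their poses are not given: they have to be found in the camera images.
- carrier: negative carrier, bottom of the stack, on the easel (top 12 mm above the counter): flat dark steel plate 62 x 150 x 10 mm (x, y, z), 0.25 kg, grasped across the 62 mm. Origin: centre of the underside; y along its length, z up; either way round is the same. Lens board and filter lie on it, one about 40 mm to each side of its middle (which side varies), a small white window between.
- lens_board: enlarging lens on its board, lying on the carrier: square nickel plate 60 x 60 x 6 mm with a black round lens barrel 42 mm in diameter standing in its middle, from 6 to 36 mm above the underside; about 0.2 kg. Origin: centre of the plate's underside; x and y along the plate's edges, z up, out of the barrel.
- filter: contrast filter, lying on the carrier: clear acrylic pane in a square white plastic frame, 54 x 54 x 8 mm, about 0.05 kg. Origin: centre of the underside; x and y along its edges, z up. The knob cap stands on it at the start.
- knob_cap: focus knob cap, standing on the filter: dark grey bakelite cylinder 36 mm in diameter and 28 mm high with a fluted side, about 0.04 kg. Origin: centre of the underside; z up, along its axis.
- cap_dish: place of the knob cap: fixed round dark steel dish, 80 mm across and 10 mm high, wall 4 mm, inner floor 4 mm above its origin. Origin: centre of the underside, on the counter.
- filter_pad: place of the filter: fixed flat square cork pad 80 x 80 x 6 mm (top 6 mm above its origin). Origin: centre of the underside, on the counter; x and y along its edges.
- lens_tray: place of the lens board: fixed square tray, pale wooden walls and dark floor, 96 x 96 mm outside and 12 mm high, walls 5 mm (86 x 86 mm inside), inner floor 5 mm above its origin. Origin: centre of the underside, on the counter; x and y along its walls.
- carrier_rest: place of the carrier: fixed wooden rest 80 x 192 mm (x, y), its bed 10 mm above its origin, with a brass lip 8 mm thick and 8 mm above the bed across each end (176 mm between the lips along y); the long sides are open. Origin: centre of the underside, on the counter; y along its length.
- loupe: bystander standing on the easel's far right part: small black loupe with a glass top and a steel band, cylinder 36 mm in diameter and 22 mm high. Origin: centre of the underside.
- brown_bottle: bystander standing beyond the easel: brown bottle 60 mm in diameter and 135 mm high. Origin: centre of the underside.
There are look-alikes about, which are no part of the job. What is shaped like the carrier but blue, orange or yellow is not meant.

How it is judged (in metres and radians):
At the end, for the whole second after the job is handed in: All at rest, upright within 0.08 rad, undersides within 3 mm of their place's surface height. From the place's centre: cap within 20 mm, filter 15 mm, lens board 20 mm, carrier 15 mm and within 0.2 rad of the rest's length, either way round (horizontal distance between knob_cap and cap_dish below 0.02 m and z of knob_cap in the frame of cap_dish between 0.001 and 0.007 m and angle between each of knob_cap, filter, lens_board, carrier's own z axis and vertical below 0.08 rad and linear speed of each of knob_cap, filter, lens_board, carrier below 0.02 m/s and angular speed of each of knob_cap, filter, lens_board, carrier below 0.2 rad/s and horizontal distance between filter and filter_pad below 0.015 m and z of filter in the frame of filter_pad between 0.003 and 0.009 m and horizontal distance between lens_board and lens_tray below 0.02 m and z of lens_board in the frame of lens_tray between 0.002 and 0.008 m and horizontal distance between carrier and carrier_rest below 0.015 m and z of carrier in the frame of carrier_rest between 0.007 and 0.013 m and angle between the y axis of carrier and the y axis of carrier_rest, either way round below 0.2 rad); the robot touches nothing.
It fails at once if the loupe or the brown bottle is shifted by more than 20 mm or tipped by more than 0.4 rad (distance of any of loupe, brown_bottle from where it was at the start of the episode above 0.02 m or angle between any of loupe, brown_bottle's own z axis and vertical above 0.4 rad).
It fails at once if the lens board is tipped by more than 0.8 rad (angle between lens_board's own z axis and vertical above 0.8 rad).
It also fails if it takes over 109 s, if anything falls off the work surface, if the arm or the gripper's body presses on something with over 40 N, if the wrist force passes 120 N, or if a joint passes its speed limit or range.

## Working session

There is one attempt and no reset: what is moved stays moved. The work goes in short steps, Python scripts to look and compute and a shell command to move; the robot and the scene stay as the last step left them, time stands still between calls to the robot, and variables do not carry over. Pictures are saved under pics/ and viewed, and the job is handed in when it is done.

```bash
mkdir -p pics; ls
python3 - <<'E'
from workcell import get_obs, camera, grip_depth
import cv2
print(grip_depth); o=get_obs()
for k in o: print(k,o[k])
for n in("scene","top"):
    c=camera(n); cv2.imwrite(f"pics/{n}0.png",c["img"][:,:,::-1]); print(n,c["camera_matrix"],c["k1"],c["R"],c["t"])
E
```

```text
pics
18.8
t 0.0
joint_positions [ 1.11249413  0.42671871  0.07386839  1.60660426 -0.03408895  1.11083429
 -0.06708895]
qd [-0.00073062 -0.00111339  0.0008644   0.00112396  0.00050543 -0.00017839
 -0.00087928]
joint_efforts [-1.52066146e-03 -9.35823011e+01  3.66560519e+00 -4.54172695e+01
 -4.89380071e-02  2.05186039e-02  8.69287942e-05]
tool_pos [ 204.96295853 -642.65674542  204.78623679]
tool_rot [-2.53607093e+00  1.85302372e+00  1.75254815e-03]
force [ 1.21596216 -0.30811523 -0.25113877]
torque [-0.02982785 -0.00025181  0.02241908]
grip_width 93.97808581092933
scene [[459.01241731   0.         277.10103618]
 [  0.         459.01241731 210.66735365]
 [  0.           0.           1.        ]] 0.01853132169794123 [[ 0.57559355  0.81753568 -0.01809638]
 [ 0.5797346  -0.42357486 -0.69605469]
 [-0.57671472  0.39015349 -0.71776068]] [-289.43798583 -267.11520023 1486.4210482 ]
top [[407.42276623   0.         281.78659093]
 [  0.         407.42276623 206.64265541]
 [  0.           0.           1.        ]] -0.08727407861736003 [[-0.01661478 -0.99983001 -0.00799383]
 [-0.97960747  0.01787876 -0.20012387]
 [ 0.20023277  0.0045058  -0.97973799]] [  -2.7585212   511.15601529 1097.90715632]
```

View pics/scene0.png

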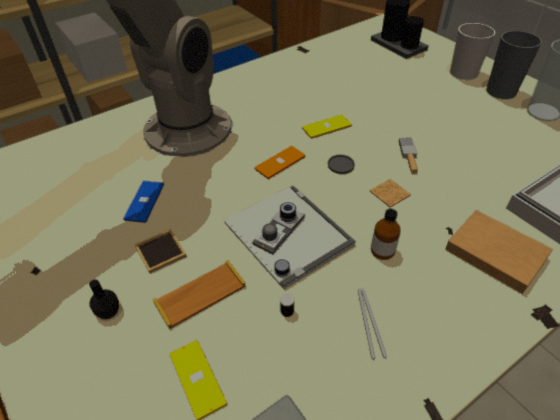

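View pics/top0.png

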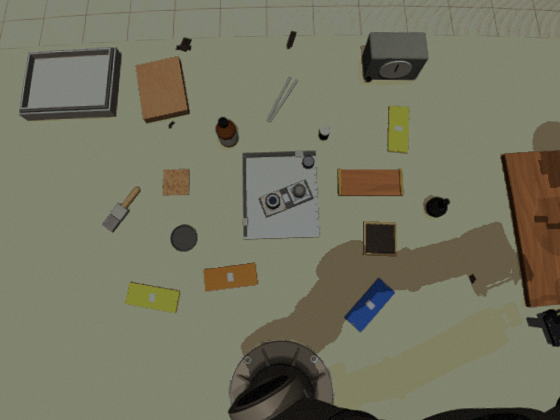

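The top view shows the stack at about (287,197), with the lens on the left at (273,201) and the knob cap on the filter at (299,190). The dish is at (184,238), the cork pad at (176,182), the tray at (380,238) and the rest at (370,183). The loupe is at (308,161) and the bottle at (227,130). The carrier look-alikes are yellow (152,297) and (399,129), orange (231,277) and blue (370,305). I'll enlarge the crops next.

```bash
cat > h.py <<'E'
import numpy as np, cv2
from workcell import get_obs, camera, grip_depth
def cast(c,uv,z):
    uv=np.asarray(uv,float).reshape(-1,1,2)
    p=cv2.undistortPoints(uv,c["camera_matrix"],np.array([c["k1"],0,0,0,0.])).reshape(-1,2)
    R=np.array(c["R"]);t=np.array(c["t"])
    d=np.c_[p,np.ones(len(p))]@R; o=-R.T@t
    return o+d*((z-o[2])/d[:,2])[:,None]
def proj(c,X):
    return cv2.projectPoints(np.asarray(X,float).reshape(-1,1,3),cv2.Rodrigues(np.array(c["R"]))[0],np.array(c["t"]),c["camera_matrix"],np.array([c["k1"],0,0,0,0.]))[0].reshape(-1,2)
def crop(c,u0,v0,u1,v1,f,name):
    im=np.ascontiguousarray(c["img"][v0:v1,u0:u1,::-1])
    cv2.imwrite(name,cv2.resize(im,None,fx=f,fy=f,interpolation=cv2.INTER_CUBIC))
def tcp():
    o=get_obs(); return np.array(o["tool_pos"]),cv2.Rodrigues(np.array(o["tool_rot"]))[0],o
def goto(p,yaw=None):
    """shift in tool axes to world TCP p; turn about tool z so that jaw axis is at yaw (deg, mod 180)"""
    P,R,o=tcp(); print("t",o["t"],"tcp",P.round(1),"tilt",np.degrees(np.arccos(-R[2,2])).round(2),"jawyaw",np.degrees(np.arctan2(R[1,0],R[0,0])).round(2),"w",round(o["grip_width"],1),"F",np.round(o["force"],1),"q7",o["joint_positions"][6].round(2))
    print("shift",(R.T@(np.array(p)-P)).round(1))
    if yaw is not None:
        y0=np.degrees(np.arctan2(R[1,0],R[0,0])); d=(yaw-y0+90)%180-90
        print("turn tool z (deg)",round(-d,1))
E
python3 - <<'E'
from h import *
c=camera("top"); np.savez("top.npz",**c); crop(c,235,145,335,245,6,"pics/stack_t.png"); crop(c,155,160,215,260,6,"pics/left_t.png"); crop(c,325,155,415,265,5,"pics/right_t.png")
c=camera("scene"); crop(c,215,180,365,290,5,"pics/stack_s.png")
E
```

```text
(no output)
```

View pics/stack_t.png

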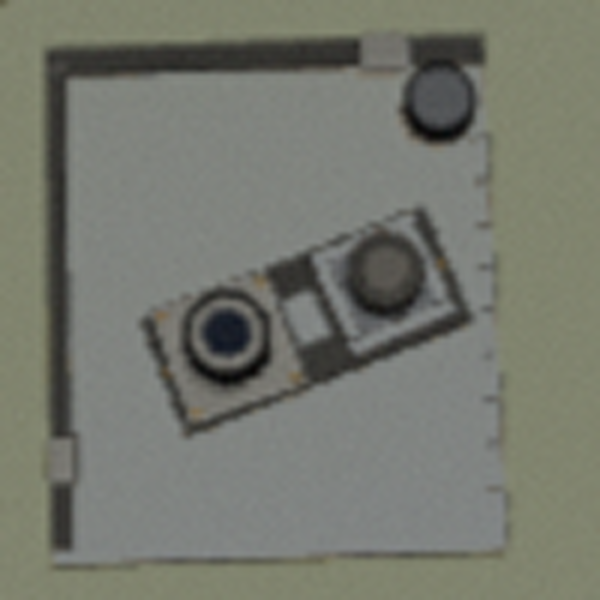

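View pics/stack_s.png

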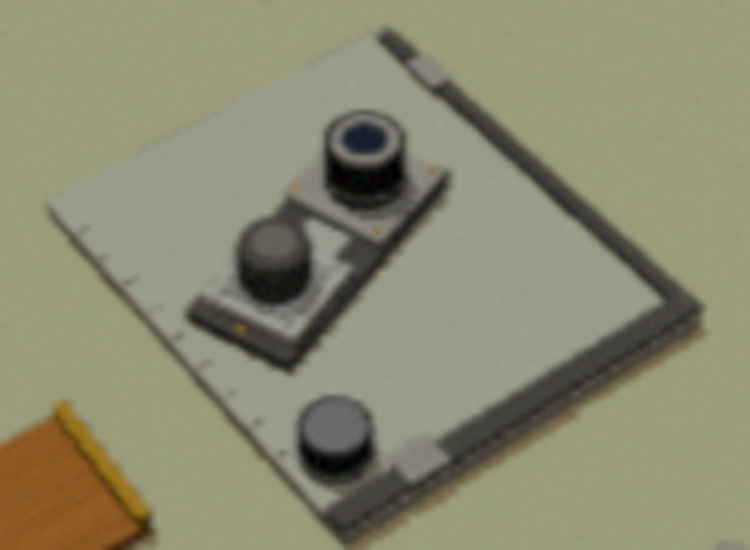

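View pics/left_t.png

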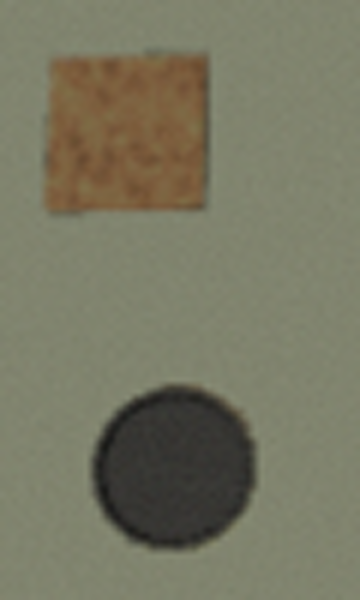

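View pics/right_t.png

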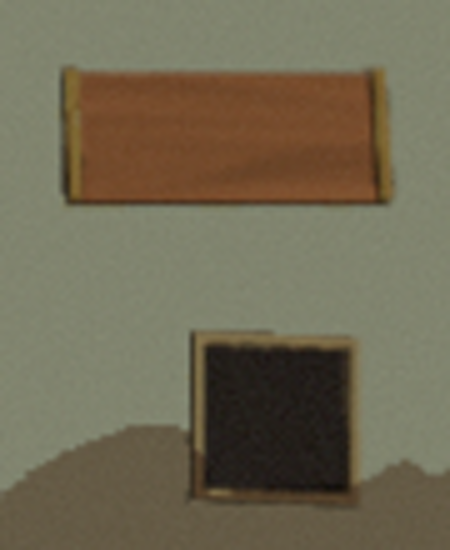

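Run:
```python
from h import *
T=camera("top");S=camera("scene")
np.set_printoptions(suppress=True,precision=1)
def cr(c,u0,v0,f,pts,z): return cast(c,(np.array(pts,float)+.5)/f-.5+[u0,v0],z)[:,:2]
t=lambda p,z:cr(T,235,145,6,p,z); s=lambda p,z:cr(S,215,180,5,p,z)
def quad(n,q):
    e=[np.linalg.norm(q[i]-q[(i+1)%4]) for i in range(4)]
    a=[np.degrees(np.arctan2(*(q[(i+1)%4]-q[i])[::-1]))for i in range(4)]
    print(n,q.mean(0),"edges",np.array(e),"ang",np.array(a))
quad("carrier",t([(148,318),(187,436),(469,320),(418,208)],22))
quad("filter",t([(313,255),(355,355),(458,304),(415,212)],30))
quad("plate",t([(150,320),(189,428),(305,378),(268,280)],28))
quad("plate s",s([(287,188),(382,242),(450,178),(370,125)],28))
print("knob",t([(387,272)],58),s([(273,243)],58))
print("lens",t([(226,332)],58),s([(365,138)],58))
print("loupe",t([(441,97)],34))
quad("pad",cr(T,155,160,6,[(51,57),(209,55),(207,210),(46,210)],6))
print("dish",cr(T,155,160,6,[(176,467)],10))
quad("rest",cr(T,325,155,5,[(62,67),(385,68),(391,203),(66,204)],16))
quad("tray",cr(T,325,155,5,[(192,331),(357,338),(357,500),(192,497)],12))
# masks
img=T["img"]; hsv=cv2.cvtColor(img,cv2.COLOR_RGB2HSV)
def rect(n,m,box,z):
    u0,v0,u1,v1=box; k=np.zeros_like(m);k[v0:v1,u0:u1]=m[v0:v1,u0:u1]
    cs=max(cv2.findContours(k,cv2.RETR_EXTERNAL,cv2.CHAIN_APPROX_NONE)[0],key=cv2.contourArea)
    w=cast(T,cs.reshape(-1,2),z)[:,:2].astype(np.float32); r=cv2.minAreaRect(w); print("mask",n,r, cv2.minEnclosingCircle(w))
rect("pad",((hsv[...,1]>95)*255).astype(np.uint8),(158,165,195,200),6)
rect("rest",((hsv[...,1]>95)*255).astype(np.uint8),(330,160,410,205),12)
rect("dish",((hsv[...,2]<85)*255).astype(np.uint8),(165,220,205,258),8)
rect("trayfloor",((hsv[...,2]<55)*255).astype(np.uint8),(362,220,400,256),10)
S_=S["img"];
```

```text
carrier [542.8 -23. ] edges [ 61.3 147.7  61.2 142.6] ang [-162.5  -68.3   22.2  111.7]
filter [559.5 -61.6] edges [53.4 55.7 50.2 54.1] ang [-158.9  -64.3   22.8  112.4]
plate [526.7  14.8] edges [56.4 60.6 51.6 60.3] ang [-161.   -67.3   19.3  108.2]
plate s [531.2  17.8] edges [60.5 55.9 55.7 61.7] ang [  16.4  105.4 -169.2  -79.2]
knob [[557.1 -61.4]] [[558.3 -60.9]]
lens [[529.6  14.8]] [[527.3  16.2]]
loupe [[650.7 -91.1]]
pad [602.6 304.7] edges [80.6 80.1 81.1 79.3] ang [ -90.6 -178.9   88.9    0.8]
dish [[433.6 274.1]]
rest [ 589.2 -273.3] edges [193.7  82.8 192.2  83.6] ang [-91.1 178.   89.2  -1. ]
tray [ 422.3 -292.1] edges [96.7 94.3 95.3 96.4] ang [-93.6 176.   87.7  -3.1]
mask pad ((601.9054565429688, 306.0943298339844), (78.2143325805664, 76.1361083984375), 1.7534610033035278) ((602.8497314453125, 305.3611145019531), 52.715606689453125)
mask rest ((589.3197021484375, -274.7775573730469), (193.28407287597656, 79.97534942626953), 89.02396392822266) ((590.4998168945312, -274.69110107421875), 102.70501708984375)
mask dish ((433.7750244140625, 275.9248046875), (76.41395568847656, 77.26704406738281), 45.44131088256836) ((433.6573181152344, 275.9768981933594), 39.80718231201172)
mask trayfloor ((420.3249206542969, -293.7789306640625), (81.50104522705078, 82.92049407958984), 86.77494049072266) ((419.61468505859375, -293.6466979980469), 56.73786544799805)
```

The parts line up along about 111°, so carrier x lies at about 21.4°. Knob (557.5,-61), filter (559,-61.5), lens (528.5,15.5), carrier (543,-23). Both views agree to about 2 mm.

Run:
```python
from h import *
goto([557.5,-61,150],21.4)
print(tcp()[1].round(3))
c=np.load("top.npz"); print(cast(c,[(228,137)],40))
```

```text
t 0.3 tcp [ 205.1 -642.9  205.2] tilt 0.03 jawyaw -72.31 w 94.4 F [ 0.2 -0.  -0.8] q7 -0.07
shift [-447.3 -512.6   55.4]
turn tool z (deg) 86.3
[[ 0.304 -0.953 -0.   ]
 [-0.953 -0.304  0.   ]
 [-0.    -0.    -1.   ]]
[[727.39807956 144.5988812   40.        ]]
```

```bash
python3 -m creep '[[[-20,-23,0,0,0,-5,1],[-60,-69,0,0,0,-14,1],[-105,-120,0,0,0,-23,1],[-150,-172,0,0,0,-32,1],[-195,-223,0,0,0,-41,1],[-240,-275,0,0,0,-50,1],[-285,-327,0,0,0,-60,1],[-330,-378,0,0,0,-69,1],[-370,-424,0,0,0,-78,1],[-400,-458,0,0,0,-86,1]]]' 30
python3 - <<'E'
from h import *
goto([557.5,-61,110],21.4)
E
```

```text
t: 1.55
tool_pos: [512.1, -135.3, 205.8]
tool_rot: [3.118, 0.382, 0.001]
force: [1.1, -1.4, -0.9]
grip_width: 93.9
t 1.55 tcp [ 512.1 -135.3  205.8] tilt 0.04 jawyaw 13.95 w 93.9 F [ 1.1 -1.4 -0.9] q7 0.27
shift [ 61.9 -61.2  95.8]
turn tool z (deg) -7.4
```

```bash
python3 -m creep '[[[10,-10,10,0,0,-2,1],[25,-25,30,0,0,-4,1],[40,-40,50,0,0,-7,1],[48,-48,70,0,0,-7.5,1],[48,-48,90,0,0,-7.5,1],[48,-48,96,0,0,-7.5,1],[48,-48,96,0,0,-7.5,1],[48,-48,96,0,0,-7.5,1],[48,-48,96,0,0,-7.5,1],[48,-48,96,0,0,-7.5,1]]]' 30
python3 - <<'E'
from h import *
goto([557.5,-61,36],21.4)
c=camera("top"); crop(c,235,145,335,245,6,"pics/a_t.png"); c=camera("scene");crop(c,215,150,365,270,5,"pics/a_s.png")
E
```

```text
t: 2.8
tool_pos: [546.8, -79.2, 109.9]
tool_rot: [3.088, 0.577, 0.001]
force: [-0.7, 0.4, 0.4]
grip_width: 94.0
t 2.8 tcp [546.8 -79.2 109.9] tilt 0.04 jawyaw 21.17 w 94.0 F [-0.7  0.4  0.4] q7 0.19
shift [ 16.5 -13.1  73.9]
turn tool z (deg) -0.2
```

View pics/a_s.png

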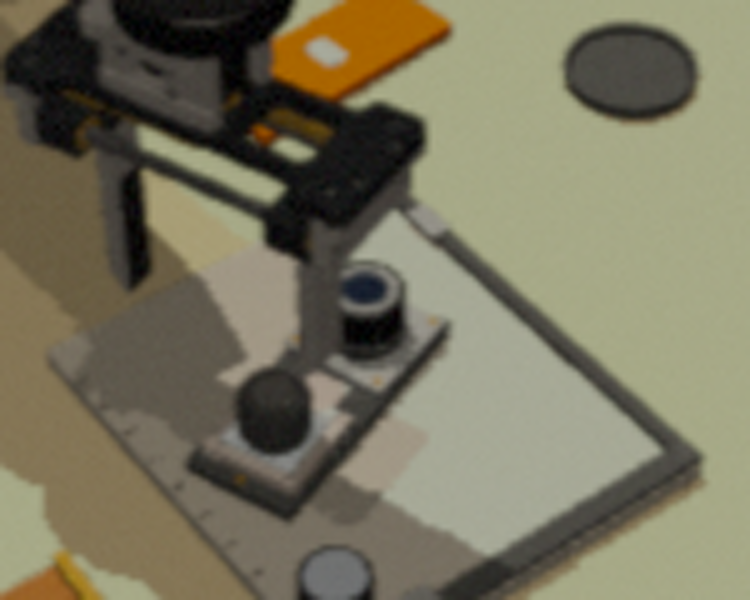

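```bash
python3 -m creep '[[[8,-7,0,0,0,0,1],[16,-13,5,0,0,0,1],[16.5,-13,18,0,0,0,1],[16.5,-13,32,0,0,0,1],[16.5,-13,46,0,0,0,1],[16.5,-13,58,0,0,0,1],[16.5,-13,67,0,0,0,1],[16.5,-13,73,0,0,0,1],[16.5,-13,74,0,0,0,1],[16.5,-13,74,0,0,0,0.9]]]' 20
python3 - <<'E'
from h import *
goto([557.5,-61,36],21.4)
E
```

```text
t: 4.15
tool_pos: [557.5, -61.0, 35.7]
tool_rot: [3.088, 0.578, 0.001]
force: [0.3, -0.8, 1.5]
grip_width: 87.0
t 4.15 tcp [557.5 -61.   35.7] tilt 0.02 jawyaw 21.19 w 87.0 F [ 0.3 -0.8  1.5] q7 0.09
shift [ 0.   0.1 -0.3]
turn tool z (deg) -0.2
```

```bash
python3 -m creep '[[[0,0,0,0,0,0,0.7],[0,0,0,0,0,0,0.5],[0,0,0,0,0,0,0.4],[0,0,0,0,0,0,0.3],[0,0,0,0,0,0,0.3],[0,0,0,0,0,0,0.25],[0,0,0,0,0,0,0.2],[0,0,0,0,0,0,0.2],[0,0,0,0,0,0,0.2],[0,0,0,0,0,0,0.2]]]' 20
python3 - <<'E'
from h import *
goto([433.5,275,100],21.4)
E
```

```text
t: 5.4
tool_pos: [557.3, -61.0, 35.5]
tool_rot: [-3.088, -0.578, -0.0]
force: [-0.6, 0.2, 0.6]
grip_width: 35.7
t 5.4 tcp [557.3 -61.   35.5] tilt 0.0 jawyaw 21.19 w 35.7 F [-0.6  0.2  0.6] q7 0.09
shift [   6.  -358.   -64.5]
turn tool z (deg) -0.2
```

```bash
python3 -m creep '[[[0,0,-6,0,0,0,0.2],[0,0,-25,0,0,0,0.2],[0,0,-48,0,0,0,0.2],[0,-10,-64,0,0,0,0.2],[1,-40,-65,0,0,0,0.2],[2,-85,-65,0,0,0,0.2],[3,-130,-65,0,0,0,0.2],[4,-175,-65,0,0,0,0.2],[5,-215,-65,0,0,0,0.2],[6,-240,-65,0,0,0,0.2]]]' 20;
python3 -m creep '[[[0,-25,0,0,0,0,0.2],[0,-60,0,0,0,0,0.2],[0,-90,0,0,0,0,0.2],[0,-110,0,0,0,0,0.2],[0,-118,0,0,0,0,0.2],[0,-118,0,0,0,0,0.2],[0,-118,0,0,0,0,0.2],[0,-118,0,0,0,0,0.2],[0,-118,0,0,0,0,0.2],[0,-118,0,0,0,0,0.2]]]' 20
python3 - <<'E'
from h import *
goto([433.5,275,11],21.4)
E
```

```text
t: 6.65
tool_pos: [475.0, 167.4, 101.4]
tool_rot: [-3.087, -0.581, -0.001]
force: [-0.6, 0.2, -0.1]
grip_width: 35.5
t: 7.9
tool_pos: [433.6, 274.8, 100.5]
tool_rot: [3.088, 0.577, 0.0]
force: [0.5, -0.9, -0.1]
grip_width: 35.9
t 7.9 tcp [433.6 274.8 100.5] tilt 0.0 jawyaw 21.17 w 35.9 F [ 0.5 -0.9 -0.1] q7 -0.58
shift [-0.  -0.2 89.5]
turn tool z (deg) -0.2
```

```bash
python3 -m creep '[[[0,0,15,0,0,0,0.2],[0,0,35,0,0,0,0.2],[0,0,55,0,0,0,0.2],[0,0,70,0,0,0,0.2],[0,0,80,0,0,0,0.2],[0,0,85,0,0,0,0.2],[0,0,88,0,0,0,0.2],[0,0,89.5,0,0,0,0.2],[0,0,89.5,0,0,0,0.2],[0,0,89.5,0,0,0,0.2]]]' 20
python3 - <<'E'
from h import *
goto([433.5,275,11],21.4)
c=camera("top"); crop(c,145,190,225,270,6,"pics/k_t.png"); c=camera("scene");crop(c,290,110,390,190,6,"pics/k_s.png")
E
```

```text
t: 9.15
tool_pos: [433.7, 275.1, 11.3]
tool_rot: [-3.088, -0.577, -0.001]
force: [0.5, 0.4, -0.1]
grip_width: 35.7
t 9.15 tcp [433.7 275.1  11.3] tilt 0.03 jawyaw 21.19 w 35.7 F [ 0.5  0.4 -0.1] q7 -0.69
shift [-0.2  0.   0.3]
turn tool z (deg) -0.2
```

View pics/k_s.png

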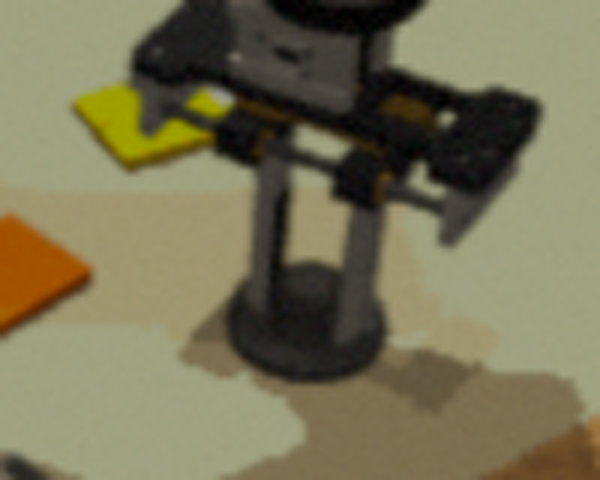

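The knob is inside the dish, with both fingers within the rim. I'll lower it a touch, open slightly and rise.

```bash
python3 -m creep '[[[0,0,0.7,0,0,0,0.2],[0,0,0.7,0,0,0,0.35],[0,0,0.7,0,0,0,0.48],[0,0,0.7,0,0,0,0.48],[0,0,0.7,0,0,0,0.48],[0,0,-5,0,0,0,0.48],[0,0,-20,0,0,0,0.48],[0,0,-40,0,0,0,0.48],[0,0,-65,0,0,0,0.8],[0,0,-90,0,0,0,1]]]' 20
 python3 -m creep '[[[0,30,0,0,0,0,1],[0,70,0,0,0,0,1],[0,115,0,0,0,0,1],[0,160,0,0,0,0,1],[0,200,0,0,0,0,1],[0,230,0,0,0,0,1],[0,250,0,0,0,0,1],[0,258,0,0,0,0,1],[0,258,0,0,0,0,1],[0,258,0,0,0,0,1]]]' 20
python3 - <<'E'
from h import *
goto([528.5,15.5,80],21.4)
c=camera("top"); crop(c,145,190,225,270,6,"pics/k_t.png"); c=camera("scene");crop(c,215,110,375,230,5,"pics/k_s2.png")
E
```

```text
t: 10.5
tool_pos: [433.5, 275.2, 102.9]
tool_rot: [-3.088, -0.578, -0.001]
force: [-0.2, -0.8, 0.3]
grip_width: 61.7
t: 11.75
tool_pos: [526.5, 35.5, 101.3]
tool_rot: [-3.087, -0.579, -0.0]
force: [-0.1, -0.4, -0.2]
grip_width: 94.2
t 11.75 tcp [526.5  35.5 101.3] tilt 0.02 jawyaw 21.26 w 94.2 F [-0.1 -0.4 -0.2] q7 -0.04
shift [-5.4 19.3 21.3]
turn tool z (deg) -0.1
```

View pics/k_s2.png

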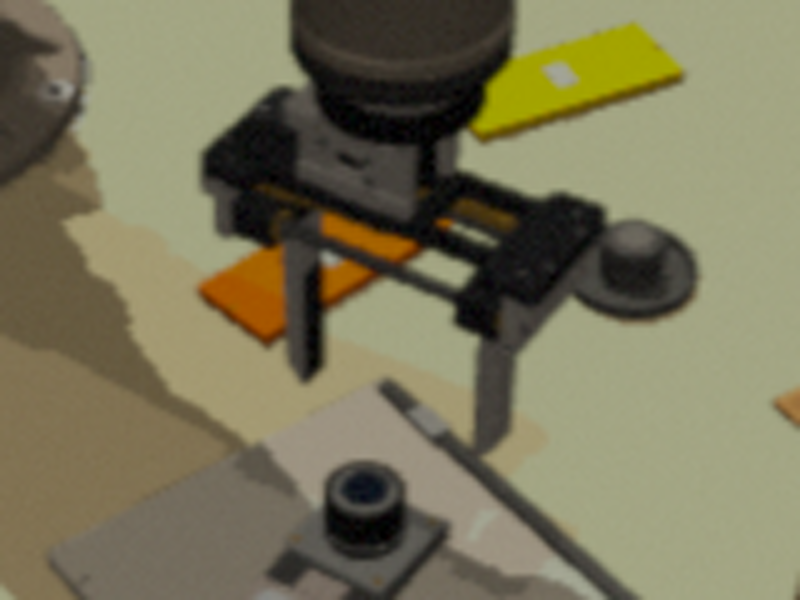

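View pics/k_t.png

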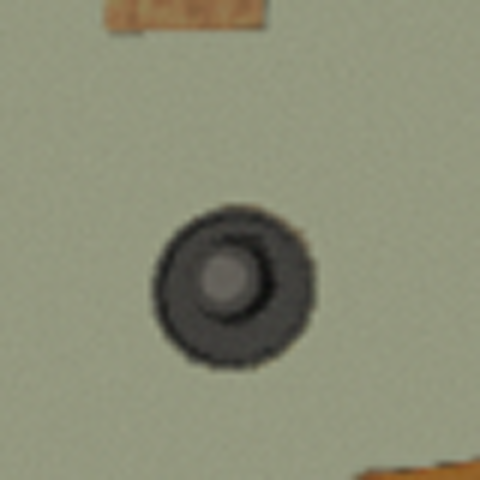

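The cap stands near the middle of the dish (crop (235,285) in the top view). Next is the lens barrel.

```bash
python3 -m creep '[[[-3,10,0,0,0,0,1],[-5.4,19,2,0,0,0,1],[-5.4,19.3,10,0,0,0,1],[-5.4,19.3,25,0,0,0,1],[-5.4,19.3,40,0,0,0,1],[-5.4,19.3,52,0,0,0,1],[-5.4,19.3,61,0,0,0,1],[-5.4,19.3,67,0,0,0,1],[-5.4,19.3,69,0,0,0,1],[-5.4,19.3,69,0,0,0,1]]]' 30
 python3 -m creep '[[[0,0,0,0,0,0,0.7],[0,0,0,0,0,0,0.5],[0,0,0,0,0,0,0.4],[0,0,0,0,0,0,0.35],[0,0,0,0,0,0,0.35],[0,0,0,0,0,0,0.3],[0,0,0,0,0,0,0.3],[0,0,0,0,0,0,0.3],[0,0,0,0,0,0,0.3],[0,0,0,0,0,0,0.3]]]' 30
python3 - <<'E'
from h import *
goto([528.5,15.5,32],21.4)
E
```

```text
t: 13.1
tool_pos: [528.8, 14.5, 32.1]
tool_rot: [-3.088, -0.578, -0.0]
force: [-0.3, 0.4, -0.5]
grip_width: 93.9
t: 14.35
tool_pos: [528.6, 14.5, 32.0]
tool_rot: [-3.088, -0.578, 0.0]
force: [-0.6, -0.1, 1.3]
grip_width: 41.3
t 14.35 tcp [528.6  14.5  32. ] tilt 0.01 jawyaw 21.19 w 41.3 F [-0.6 -0.1  1.3] q7 -0.08
shift [ 0.2 -1.   0. ]
turn tool z (deg) -0.2
```

```bash
python3 -m creep '[[[0,0,-2,0,0,0,0.3],[0,0,-8,0,0,0,0.3],[0,0,-20,0,0,0,0.3],[0,0,-35,0,0,0,0.3],[0,0,-52,0,0,0,0.3],[0,0,-65,0,0,0,0.3],[0,0,-70,0,0,0,0.3],[0,0,-70,0,0,0,0.3],[0,0,-70,0,0,0,0.3],[0,0,-70,0,0,0,0.3]]]' 30
python3 - <<'E'
from h import *
goto([421.5,-293,102],-3)
c=camera("scene");crop(c,215,150,365,270,5,"pics/l_s.png")
E
```

```text
t: 15.6
tool_pos: [528.4, 14.5, 101.5]
tool_rot: [-3.088, -0.578, 0.001]
force: [0.3, -1.2, -1.6]
grip_width: 41.5
t 15.6 tcp [528.4  14.5 101.5] tilt 0.05 jawyaw 21.2 w 41.5 F [ 0.3 -1.2 -1.6] q7 -0.0
shift [-210.8  248.1   -0.4]
turn tool z (deg) 24.2
```

View pics/l_s.png

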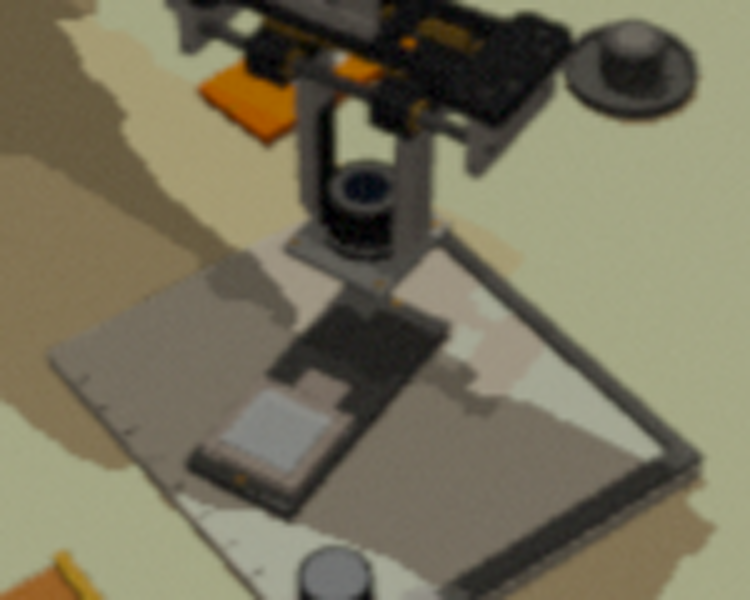

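```bash
python3 -m creep '[[[-8,10,0,0,0,1,0.3],[-25,30,0,0,0,3,0.3],[-48,57,0,0,0,6,0.3],[-75,88,0,0,0,9,0.3],[-103,121,0,0,0,12,0.3],[-131,154,0,0,0,15,0.3],[-158,186,0,0,0,18,0.3],[-182,214,0,0,0,21,0.3],[-200,235,0,0,0,23,0.3],[-209,246,0,0,0,24,0.3]]]' 30
python3 -m creep '[[[0,0,0,0,0,0,0.3],[0,0,0,0,0,0,0.3],[0,0,2,0,0,0,0.3],[0,0,10,0,0,0,0.3],[0,0,20,0,0,0,0.3],[0,0,32,0,0,0,0.3],[0,0,42,0,0,0,0.3],[0,0,48,0,0,0,0.3],[0,0,50,0,0,0,0.3],[0,0,50,0,0,0,0.3]]]' 30
python3 - <<'E'
from h import *
goto([421.5,-293,16.5],-3)
c=camera("top");crop(c,335,195,425,285,6,"pics/l_t2.png");c=camera("scene");crop(c,110,190,210,290,6,"pics/l_s2.png")
E
```

```text
t: 16.9
tool_pos: [422.0, -291.9, 101.9]
tool_rot: [3.14, -0.081, -0.0]
force: [0.5, 1.1, -1.7]
grip_width: 41.4
t: 18.15
tool_pos: [422.8, -290.4, 52.0]
tool_rot: [-3.141, 0.077, -0.0]
force: [-0.3, -0.7, -1.7]
grip_width: 41.5
t 18.15 tcp [ 422.8 -290.4   52. ] tilt 0.0 jawyaw -2.81 w 41.5 F [-0.3 -0.7 -1.7] q7 0.26
shift [-1.2  2.6 35.5]
turn tool z (deg) 0.2
```

View pics/l_s2.png

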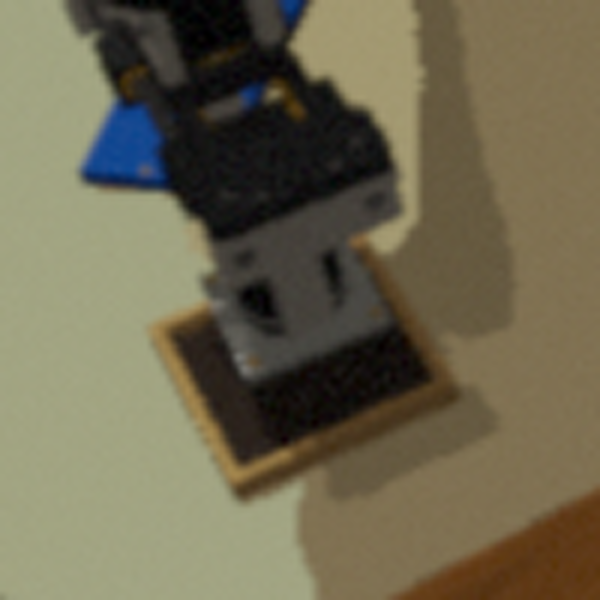

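View pics/l_t2.png

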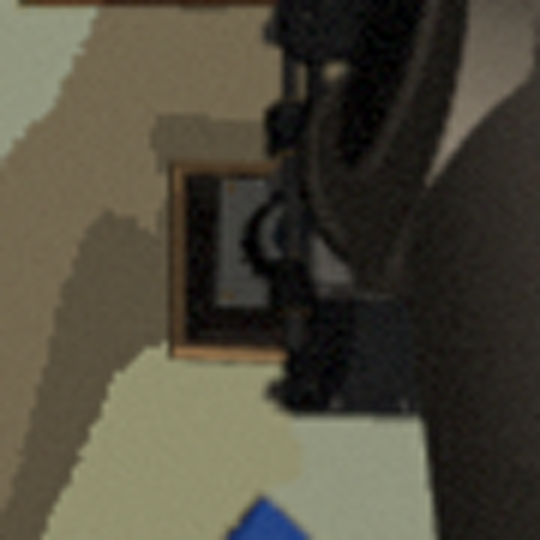

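The plate is square to the tray and over its floor, so I'll lower and release it.

```bash
python3 -m creep '[[[-1,2,5,0,0,0,0.3],[-1.2,2.6,12,0,0,0,0.3],[-1.2,2.6,20,0,0,0,0.3],[-1.2,2.6,27,0,0,0,0.3],[-1.2,2.6,32,0,0,0,0.3],[-1.2,2.6,35,0,0,0,0.3],[-1.2,2.6,36.5,0,0,0,0.3],[-1.2,2.6,36.7,0,0,0,0.3],[-1.2,2.6,36.7,0,0,0,0.3],[-1.2,2.6,36.7,0,0,0,0.3]]]' 30
python3 -m creep '[[[0,0,0.5,0,0,0,0.4],[0,0,0.5,0,0,0,0.5],[0,0,0.5,0,0,0,0.6],[0,0,0.5,0,0,0,0.65],[0,0,0.5,0,0,0,0.65],[0,0,-10,0,0,0,0.65],[0,0,-30,0,0,0,0.65],[0,0,-55,0,0,0,0.8],[0,0,-80,0,0,0,1],[0,0,-100,0,0,0,1]]]' 30
python3 - <<'E'
from h import *
goto([559,-61.5,100],21.2)
c=camera("scene");crop(c,110,190,210,290,6,"pics/l_s3.png")
E
```

```text
t: 19.5
tool_pos: [421.5, -293.0, 15.4]
tool_rot: [3.141, -0.077, 0.0]
force: [0.1, 0.1, -1.6]
grip_width: 41.4
t: 20.75
tool_pos: [421.6, -293.1, 117.1]
tool_rot: [3.14, -0.077, 0.002]
force: [0.9, 0.1, -0.3]
grip_width: 87.6
t 20.75 tcp [ 421.6 -293.1  117.1] tilt 0.07 jawyaw -2.81 w 87.6 F [ 0.9  0.1 -0.3] q7 0.31
shift [ 125.8 -238.    17.1]
turn tool z (deg) -24.0
```

View pics/l_s3.png

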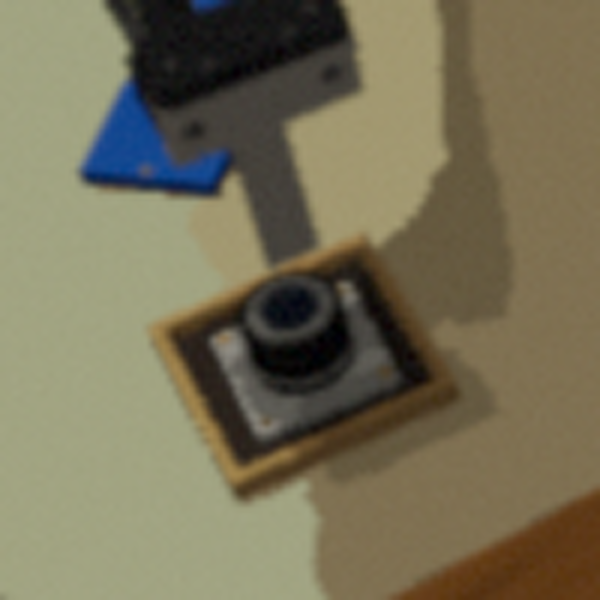

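The lens board sits flat and central in the tray. Now I'll re-measure the filter and carrier.

Run:
```python
from h import *
c=camera("top");crop(c,245,165,325,225,9,"pics/f_t.png");c=camera("scene");crop(c,245,200,315,260,9,"pics/f_s.png")
```

```text
(no output)
```

View pics/f_t.png

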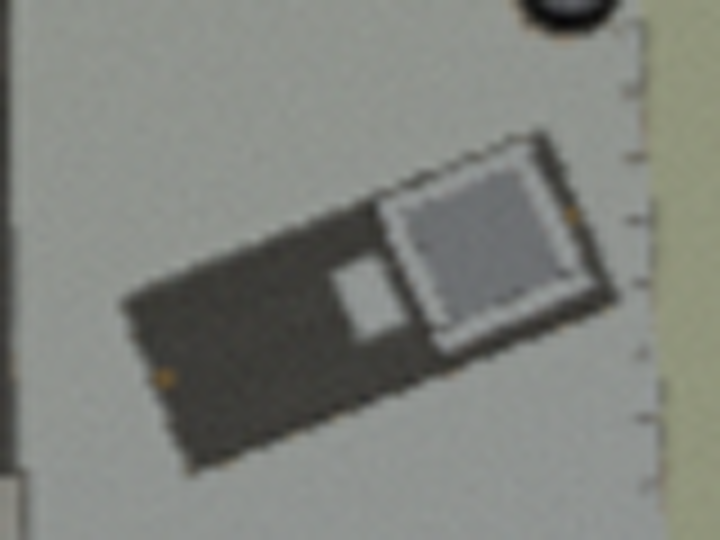

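View pics/f_s.png

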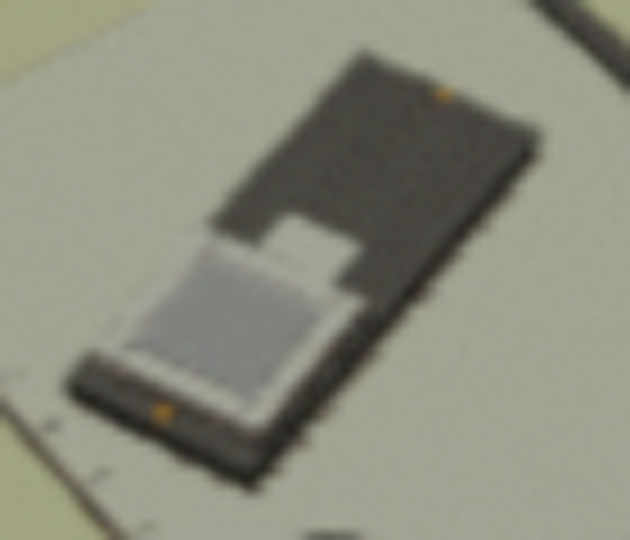

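Run:
```python
from h import *
T=camera("top");S=camera("scene")
np.set_printoptions(suppress=True,precision=1)
def cr(c,u0,v0,f,pts,z): return cast(c,(np.array(pts,float)+.5)/f-.5+[u0,v0],z)[:,:2]
def quad(n,q):
    e=[np.linalg.norm(q[i]-q[(i+1)%4]) for i in range(4)]
    a=[np.degrees(np.arctan2(*(q[(i+1)%4]-q[i])[::-1]))for i in range(4)]
    print(n,q.mean(0),"edges",np.array(e),"ang",np.array(a)%90)
quad("ft",cr(T,245,165,9,[(377,201),(443,353),(600,285),(530,137)],30))
quad("fs",cr(S,245,200,9,[(208,228),(365,300),(262,430),(92,350)],30))
quad("ct",cr(T,245,165,9,[(122,301),(191,472),(618,297),(540,128)],22))
quad("cs",cr(S,245,200,9,[(362,50),(545,133),(257,472),(68,372)],22))
goto([558.5,-61,100],22)
```

```text
ft [559.  -61.4] edges [54.4 55.2 53.9 54. ] ang [21.8 22.8 23.1 22.3]
fs [559.1 -59.2] edges [51.  53.2 54.2 53.6] ang [22.6 23.3 23.  20. ]
ct [543.3 -22.8] edges [ 60.6 149.   61.7 147.5] ang [21.1 21.6 22.5 22. ]
cs [543.5 -21.5] edges [ 62.1 147.2  62.5 146.1] ang [21.3 21.3 20.3 21.1]
t 21.0 tcp [ 421.2 -292.9  115.1] tilt 0.01 jawyaw -2.81 w 93.9 F [-0.2  0.4 -0.4] q7 0.31
shift [ 125.8 -238.4   15.1]
turn tool z (deg) -24.8
```

```bash
python3 -m creep '[[[6,-12,0,0,0,-2,1],[22,-42,0,0,0,-5,1],[45,-85,0,0,0,-10,1],[68,-128,0,0,0,-15,1],[90,-170,3,0,0,-20,1],[108,-205,6,0,0,-23,1],[120,-228,10,0,0,-25,1],[126,-238,15,0,0,-25,1],[126,-238,15,0,0,-25,1],[126,-238,15,0,0,-25,1]]]' 20
python3 -m creep '[[[0,0,0,0,0,0,1],[0,0,0,0,0,0,1],[0,0,0,0,0,0,1],[0,0,5,0,0,0,1],[0,0,15,0,0,0,1],[0,0,28,0,0,0,1],[0,0,38,0,0,0,1],[0,0,45,0,0,0,1],[0,0,45,0,0,0,1],[0,0,45,0,0,0,1]]]' 20
python3 - <<'E'
from h import *
goto([559,-60.7,24],22)
E
```

```text
t: 22.25
tool_pos: [558.4, -62.4, 100.1]
tool_rot: [3.083, 0.603, -0.001]
force: [-0.2, -0.3, 0.5]
grip_width: 93.9
t: 23.5
tool_pos: [559.1, -61.4, 55.5]
tool_rot: [3.083, 0.605, 0.001]
force: [-0.1, 0.4, -0.2]
grip_width: 94.0
t 23.5 tcp [559.1 -61.4  55.5] tilt 0.02 jawyaw 22.19 w 94.0 F [-0.1  0.4 -0.2] q7 0.12
shift [ 0.1 -0.7 31.5]
turn tool z (deg) 0.2
```

```bash
python3 -m creep '[[[0,-0.7,6,0,0,0,1],[0,-0.7,14,0,0,0,1],[0,-0.7,22,0,0,0,1],[0,-0.7,28,0,0,0,1],[0,-0.7,30.5,0,0,0,1],[0,-0.7,31.2,0,0,0,1],[0,-0.7,31.2,0,0,0,0.9],[0,-0.7,31.2,0,0,0,0.8],[0,-0.7,31.2,0,0,0,0.7],[0,-0.7,31.2,0,0,0,0.65]]]' 15
python3 -m creep '[[[0,0,0,0,0,0,0.6],[0,0,0,0,0,0,0.57],[0,0,0,0,0,0,0.54],[0,0,0,0,0,0,0.5],[0,0,0,0,0,0,0.5],[0,0,0,0,0,0,0.45],[0,0,0,0,0,0,0.45],[0,0,0,0,0,0,0.45],[0,0,0,0,0,0,0.45],[0,0,0,0,0,0,0.45]]]' 15
python3 -m creep '[[[0,0,-1,0,0,0,0.45],[0,0,-4,0,0,0,0.45],[0,0,-10,0,0,0,0.45],[0,0,-20,0,0,0,0.45],[0,0,-35,0,0,0,0.45],[0,0,-50,0,0,0,0.45],[0,0,-62,0,0,0,0.45],[0,0,-70,0,0,0,0.45],[0,0,-70,0,0,0,0.45],[0,0,-70,0,0,0,0.45]]]' 15
python3 - <<'E'
from h import *
goto([602.5,305,95],0)
c=camera("scene");crop(c,215,150,365,270,5,"pics/f_s2.png")
E
```

```text
t: 24.75
tool_pos: [558.7, -60.8, 24.2]
tool_rot: [-3.083, -0.604, -0.0]
force: [-0.2, 0.7, 0.3]
grip_width: 62.0
t: 26.0
tool_pos: [558.6, -60.8, 24.1]
tool_rot: [-3.083, -0.605, 0.0]
force: [-0.9, -1.0, 0.6]
grip_width: 53.7
t: 27.25
tool_pos: [558.4, -60.8, 93.7]
tool_rot: [-3.083, -0.604, 0.001]
force: [-0.1, -0.3, -0.7]
grip_width: 53.7
t 27.25 tcp [558.4 -60.8  93.7] tilt 0.03 jawyaw 22.19 w 53.7 F [-0.1 -0.3 -0.7] q7 0.15
shift [ 179.  -322.1   -1.3]
turn tool z (deg) 22.2
```

View pics/f_s2.png

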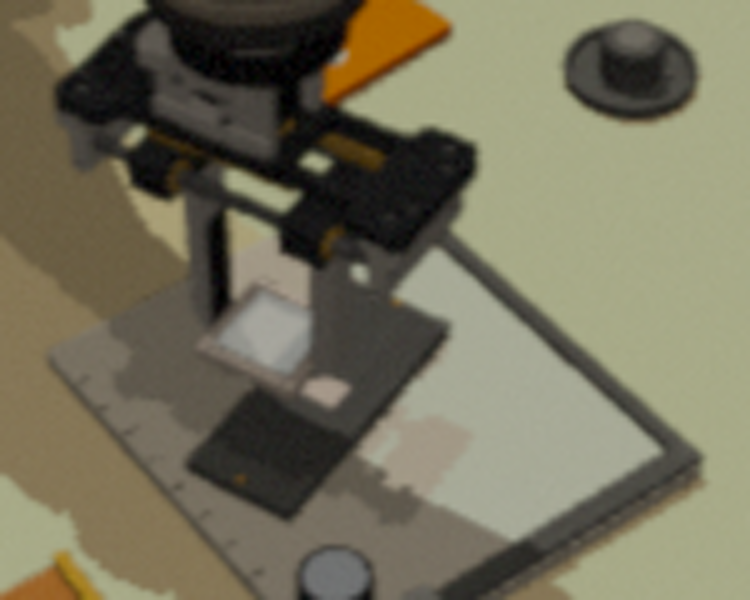

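```bash
python3 -m creep '[[[6,-11,0,0,0,1,0.45],[20,-36,0,0,0,3,0.45],[39,-70,0,0,0,5,0.45],[60,-108,0,0,0,8,0.45],[83,-150,0,0,0,11,0.45],[106,-191,0,0,0,14,0.45],[129,-232,0,0,0,17,0.45],[150,-270,0,0,0,20,0.45],[168,-302,0,0,0,22,0.45],[179,-322,0,0,0,22,0.45]]]' 15
python3 -m creep '[[[0,0,0,0,0,0,0.45],[0,0,0,0,0,0,0.45],[0,0,2,0,0,0,0.45],[0,0,10,0,0,0,0.45],[0,0,20,0,0,0,0.45],[0,0,32,0,0,0,0.45],[0,0,44,0,0,0,0.45],[0,0,52,0,0,0,0.45],[0,0,55,0,0,0,0.45],[0,0,55,0,0,0,0.45]]]' 15
python3 - <<'E'
from h import *
goto([602.5,305,8.5],0)
E
```

```text
t: 28.55
tool_pos: [602.2, 306.9, 93.4]
tool_rot: [-3.142, -0.008, 0.002]
force: [0.2, 0.2, -0.7]
grip_width: 54.0
t: 29.8
tool_pos: [602.8, 305.0, 39.1]
tool_rot: [-3.142, -0.005, 0.0]
force: [0.5, 0.4, -0.4]
grip_width: 53.5
t 29.8 tcp [602.8 305.   39.1] tilt 0.0 jawyaw 0.19 w 53.5 F [ 0.5  0.4 -0.4] q7 -0.82
shift [-0.3  0.  30.6]
turn tool z (deg) 0.2
```

```bash
python3 -m creep '[[[0,0,5,0,0,0,0.45],[0,0,12,0,0,0,0.45],[0,0,19,0,0,0,0.45],[0,0,25,0,0,0,0.45],[0,0,28,0,0,0,0.45],[0,0,30,0,0,0,0.45],[0,0,30.7,0,0,0,0.45],[0,0,30.7,0,0,0,0.45],[0,0,30.7,0,0,0,0.45],[0,0,30.7,0,0,0,0.45]]]' 15
python3 -m creep '[[[0,0,0,0,0,0,0.6],[0,0,0,0,0,0,0.7],[0,0,0,0,0,0,0.8],[0,0,0,0,0,0,0.8],[0,0,0,0,0,0,0.8],[0,0,-6,0,0,0,0.8],[0,0,-20,0,0,0,0.8],[0,0,-45,0,0,0,0.9],[0,0,-70,0,0,0,1],[0,0,-90,0,0,0,1]]]' 15
python3 - <<'E'
from h import *
goto([543.4,-22.3,98],21.5)
c=camera("scene");crop(c,340,150,440,250,6,"pics/f_s3.png")
E
```

```text
t: 31.05
tool_pos: [602.8, 305.1, 8.6]
tool_rot: [-3.141, -0.005, -0.0]
force: [-0.2, -0.6, -0.8]
grip_width: 53.6
t: 32.3
tool_pos: [603.1, 305.2, 100.5]
tool_rot: [-3.141, -0.005, -0.002]
force: [0.9, 0.7, -0.5]
grip_width: 93.6
t 32.3 tcp [603.1 305.2 100.5] tilt 0.08 jawyaw 0.19 w 93.6 F [ 0.9  0.7 -0.5] q7 -0.79
shift [-60.8 327.3   2.2]
turn tool z (deg) -21.3
```

View pics/f_s3.png

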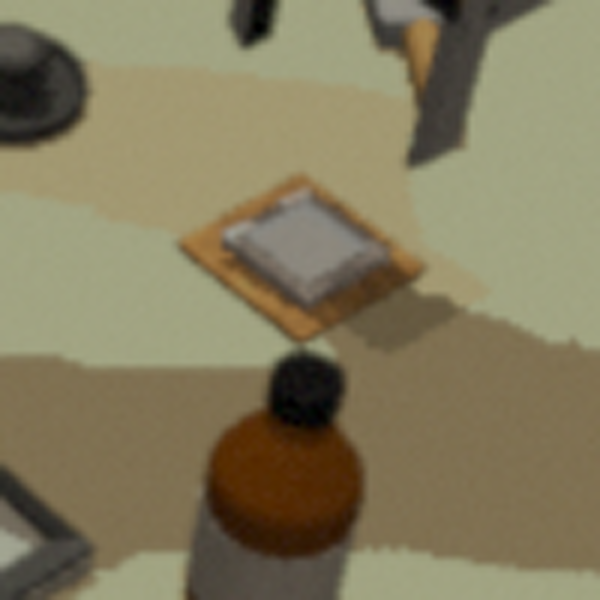

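The filter is near the pad's middle. I'll check its tilt once the arm is away.

```bash
python3 -m creep '[[[-2,11,0,0,0,-1,1],[-7,38,0,0,0,-3,1],[-15,80,0,0,0,-6,1],[-23,125,0,0,0,-9,1],[-32,170,0,0,0,-12,1],[-40,214,0,0,0,-15,1],[-48,256,0,0,0,-18,1],[-54,292,0,0,0,-20,1],[-59,316,0,0,0,-21.3,1],[-61,327,0,0,0,-21.3,1]]]' 40
python3 -m creep '[[[0,0,0,0,0,0,1],[0,0,0,0,0,0,1],[0,0,3,0,0,0,1],[0,0,12,0,0,0,1],[0,0,25,0,0,0,1],[0,0,38,0,0,0,1],[0,0,48,0,0,0,1],[0,0,54,0,0,0,1],[0,0,55,0,0,0,1],[0,0,55,0,0,0,1]]]' 40
python3 - <<'E'
from h import *
goto([543.4,-22.3,15],21.5)
c=camera("top");crop(c,150,160,210,220,9,"pics/p_t.png");
c=camera("scene");crop(c,340,150,440,250,6,"pics/p_s.png")
E
```

```text
t: 33.6
tool_pos: [541.7, -24.3, 97.7]
tool_rot: [3.087, 0.583, -0.002]
force: [-0.3, -0.1, -0.3]
grip_width: 94.1
t: 34.85
tool_pos: [543.0, -22.2, 43.6]
tool_rot: [3.087, 0.586, 0.0]
force: [0.2, -0.2, 0.6]
grip_width: 94.2
t 34.85 tcp [543.  -22.2  43.6] tilt 0.02 jawyaw 21.49 w 94.2 F [ 0.2 -0.2  0.6] q7 0.02
shift [ 0.3  0.2 28.6]
turn tool z (deg) -0.0
```

View pics/p_s.png

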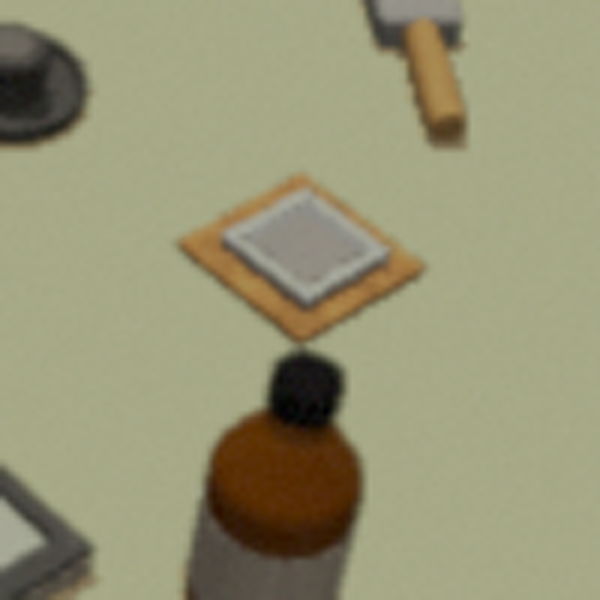

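View pics/p_t.png

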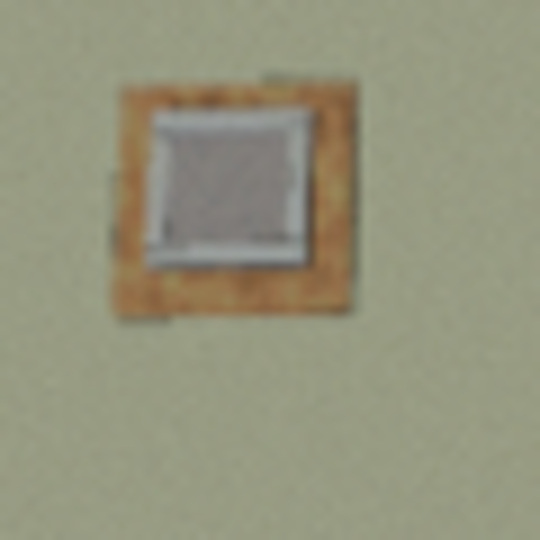

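The filter lies flat and roughly 3 mm off centre. Next is the carrier.

```bash
python3 -m creep '[[[0,0,5,0,0,0,1],[0,0,12,0,0,0,1],[0,0,19,0,0,0,1],[0,0,25,0,0,0,1],[0,0,28,0,0,0,1],[0,0,28.8,0,0,0,1],[0,0,28.8,0,0,0,0.9],[0,0,28.8,0,0,0,0.8],[0,0,28.8,0,0,0,0.75],[0,0,28.8,0,0,0,0.7]]]' 40
python3 -m creep '[[[0,0,0,0,0,0,0.68],[0,0,0,0,0,0,0.65],[0,0,0,0,0,0,0.6],[0,0,0,0,0,0,0.55],[0,0,0,0,0,0,0.5],[0,0,0,0,0,0,0.5],[0,0,0,0,0,0,0.5],[0,0,0,0,0,0,0.5],[0,0,0,0,0,0,0.5],[0,0,0,0,0,0,0.5]]]' 40
python3 -m creep '[[[0,0,-1,0,0,0,0.5],[0,0,-3,0,0,0,0.5],[0,0,-8,0,0,0,0.5],[0,0,-16,0,0,0,0.5],[0,0,-28,0,0,0,0.5],[0,0,-42,0,0,0,0.5],[0,0,-56,0,0,0,0.5],[0,0,-67,0,0,0,0.5],[0,0,-70,0,0,0,0.5],[0,0,-70,0,0,0,0.5]]]' 40
python3 - <<'E'
from h import *
goto([589,-274,85],-1)
c=camera("scene");crop(c,215,150,365,270,5,"pics/c_s.png")
E
```

```text
t: 36.2
tool_pos: [542.9, -22.2, 14.7]
tool_rot: [-3.087, -0.586, -0.0]
force: [-0.2, -0.1, -0.3]
grip_width: 66.1
t: 37.45
tool_pos: [543.0, -22.2, 14.6]
tool_rot: [-3.086, -0.586, -0.0]
force: [-0.7, -1.8, 0.4]
grip_width: 61.5
t: 38.7
tool_pos: [542.8, -22.3, 84.6]
tool_rot: [3.087, 0.585, 0.0]
force: [-0.7, -0.8, -3.0]
grip_width: 61.5
t 38.7 tcp [542.8 -22.3  84.6] tilt 0.0 jawyaw 21.48 w 61.5 F [-0.7 -0.8 -3. ] q7 0.06
shift [-49.2 251.1  -0.4]
turn tool z (deg) 22.5
```

View pics/c_s.png

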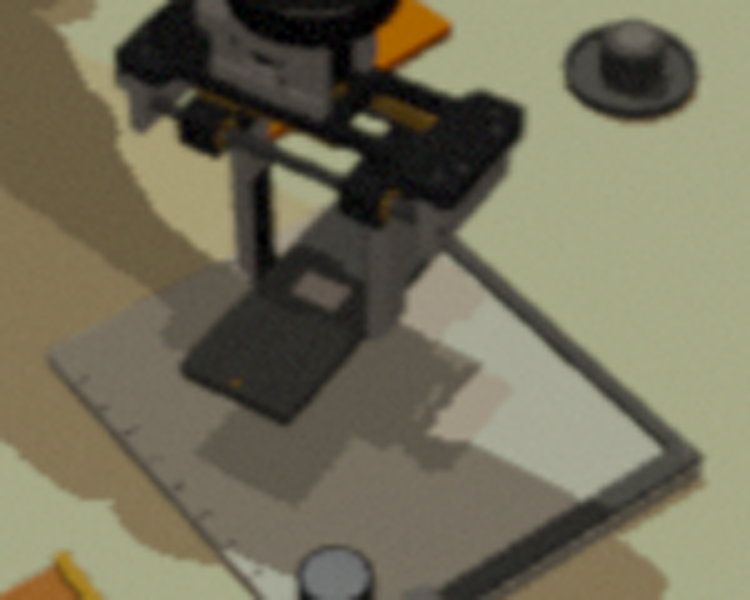

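```bash
python3 -m creep '[[[-2,10,0,0,0,1,0.5],[-6,32,0,0,0,3,0.5],[-12,60,0,0,0,5,0.5],[-18,92,0,0,0,8,0.5],[-24,125,0,0,0,11,0.5],[-31,158,0,0,0,14,0.5],[-37,190,0,0,0,17,0.5],[-43,218,0,0,0,20,0.5],[-47,240,0,0,0,22,0.5],[-49,250,0,0,0,22.5,0.5]]]' 40
python3 -m creep '[[[0,0,0,0,0,0,0.5],[0,0,0,0,0,0,0.5],[0,0,2,0,0,0,0.5],[0,0,8,0,0,0,0.5],[0,0,16,0,0,0,0.5],[0,0,25,0,0,0,0.5],[0,0,32,0,0,0,0.5],[0,0,35,0,0,0,0.5],[0,0,35,0,0,0,0.5],[0,0,35,0,0,0,0.5]]]' 40
python3 - <<'E'
from h import *
goto([589.3,-274,12.8],-1)
c=camera("top");crop(c,325,145,425,225,7,"pics/c_t.png");c=camera("scene");crop(c,140,240,260,340,6,"pics/c_s2.png")
E
```

```text
t: 40.0
tool_pos: [589.0, -274.0, 84.4]
tool_rot: [-3.141, 0.03, 0.0]
force: [-0.5, 0.6, -2.2]
grip_width: 61.2
t: 41.25
tool_pos: [589.1, -272.8, 49.9]
tool_rot: [3.141, -0.028, 0.001]
force: [0.7, -0.2, -2.4]
grip_width: 61.0
t 41.25 tcp [ 589.1 -272.8   49.9] tilt 0.03 jawyaw -1.01 w 61.0 F [ 0.7 -0.2 -2.4] q7 0.12
shift [ 0.2  1.2 37.1]
turn tool z (deg) -0.0
```

View pics/c_s2.png

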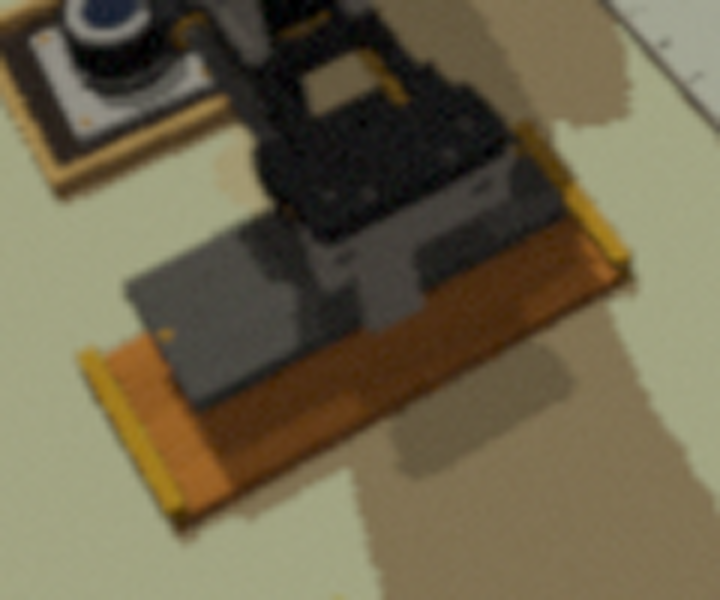

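View pics/c_t.png

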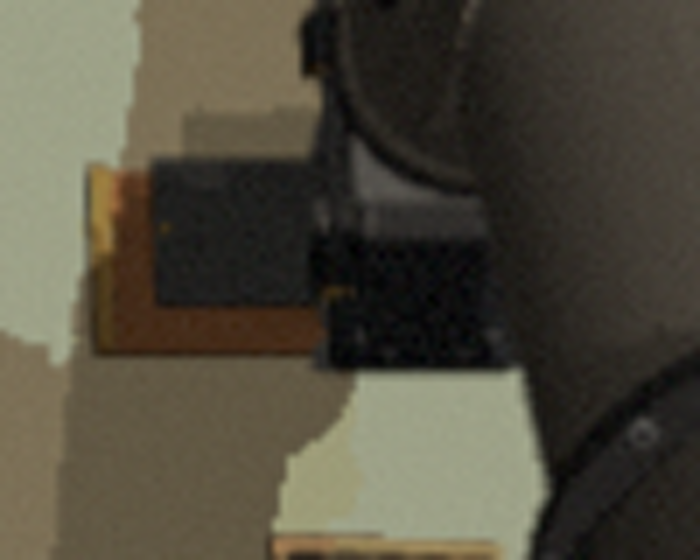

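Run:
```python
from h import *
T=camera("top");S=camera("scene")
np.set_printoptions(suppress=True,precision=1)
f=lambda c,u,v,k,p,z:cast(c,(np.array(p,float)+.5)/k-.5+[u,v],z)[:,:2]
print("carrier left end top",f(T,325,145,7,[(151,160),(155,304)],57),"lip outer",f(T,325,145,7,[(90,165),(97,352)],18))
print("scene carrier",f(S,140,240,6,[(126,287),(200,408),(568,217)],57))
print("scene lips outer corners",f(S,140,240,6,[(82,352),(178,516),(630,262),(528,125)],18))
goto([589.3,-274,12.8],-1)
```

```text
carrier left end top [[ 621.4 -198.2]
 [ 560.6 -196.8]] lip outer [[ 631.5 -178.5]
 [ 550.1 -177.8]]
scene carrier [[ 560.9 -345.6]
 [ 622.1 -346.4]
 [ 627.7 -201.4]]
scene lips outer corners [[ 548.3 -365.8]
 [ 630.8 -366.9]
 [ 633.  -181.1]
 [ 554.3 -178.8]]
t 41.45 tcp [ 589.  -272.8   49.8] tilt 0.02 jawyaw -1.01 w 61.5 F [-1.2 -0.5 -2.8] q7 0.12
shift [ 0.3  1.2 37. ]
turn tool z (deg) -0.0
```

```bash
python3 -m creep '[[[0.5,0,4,0,0,0,0.5],[1,0,10,0,0,0,0.5],[1,0,17,0,0,0,0.5],[1,0,24,0,0,0,0.5],[1,0,30,0,0,0,0.5],[1,0,34,0,0,0,0.5],[1,0,36,0,0,0,0.5],[1,0,36.7,0,0,0,0.5],[1,0,36.7,0,0,0,0.5],[1,0,36.7,0,0,0,0.5]]]' 40
python3 -m creep '[[[0,0,0.3,0,0,0,0.6],[0,0,0.3,0,0,0,0.75],[0,0,0.3,0,0,0,0.9],[0,0,0.3,0,0,0,0.9],[0,0,0.3,0,0,0,0.9],[0,0,-6,0,0,0,0.9],[0,0,-20,0,0,0,0.9],[0,0,-45,0,0,0,1],[0,0,-75,0,0,0,1],[0,0,-100,0,0,0,1]]]' 40
python3 -m creep '[[[0,0,-10,0,0,0,1],[0,-20,-20,0,0,0,1],[0,-60,-30,0,0,0,1],[0,-110,-40,0,0,0,1],[0,-160,-50,0,0,0,1],[0,-205,-60,0,0,0,1],[0,-240,-60,0,0,0,1],[0,-260,-60,0,0,0,1],[0,-265,-60,0,0,0,1],[0,-265,-60,0,0,0,1]]]' 40
python3 - <<'E'
from h import *
goto([589.3,-274,12.8],-1)
c=camera("top");crop(c,325,145,425,265,6,"pics/e_t.png");cv2.imwrite("pics/e_tf.png",c["img"][:,:,::-1]);c=camera("scene");cv2.imwrite("pics/e_sf.png",c["img"][:,:,::-1]);crop(c,120,215,260,335,5,"pics/e_s.png")
E
```

```text
t: 42.7
tool_pos: [589.9, -272.9, 13.1]
tool_rot: [3.141, -0.028, 0.0]
force: [0.0, -1.2, -1.2]
grip_width: 61.4
t: 43.95
tool_pos: [590.2, -272.9, 115.3]
tool_rot: [3.141, -0.028, 0.002]
force: [0.4, 0.5, 0.5]
grip_width: 94.0
t: 45.2
tool_pos: [594.4, -8.7, 172.6]
tool_rot: [3.141, -0.029, -0.001]
force: [0.3, -0.9, 0.7]
grip_width: 94.1
t 45.2 tcp [594.4  -8.7 172.6] tilt 0.04 jawyaw -1.05 w 94.1 F [ 0.3 -0.9  0.7] q7 -0.27
shift [-2.000e-01  2.653e+02  1.598e+02]
turn tool z (deg) -0.1
```

View pics/e_t.png

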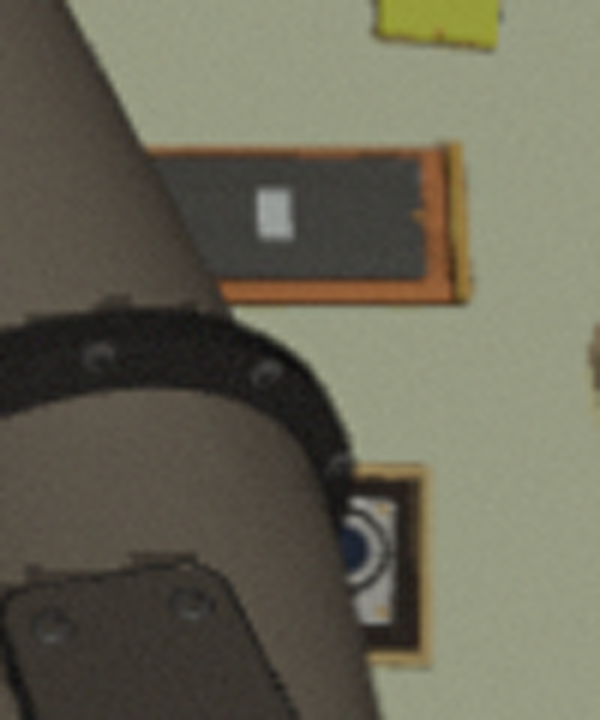

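View pics/e_s.png

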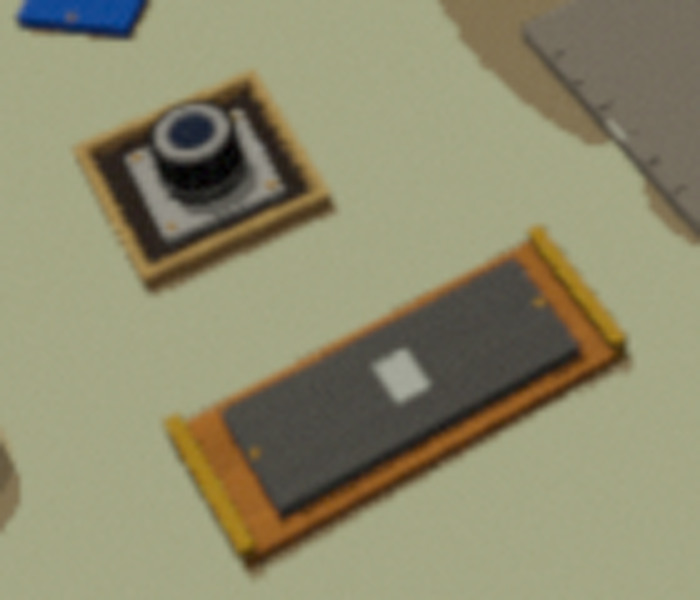

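View pics/e_tf.png

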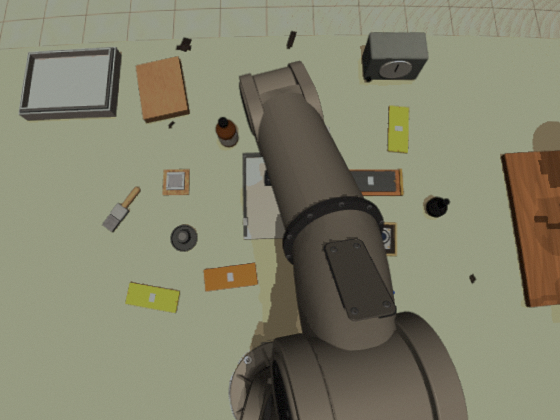

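Everything lies flat in its place. I'll check the offsets once in numbers before handing in.

Run:
```python
from h import *
S=camera("scene");T=camera("top")
np.set_printoptions(suppress=True,precision=1)
f=lambda c,u,v,k,p,z:cast(c,(np.array(p,float)+.5)/k-.5+[u,v],z)[:,:2].mean(0)
print("carrier-rest",f(S,120,215,5,[(225,410),(283,513),(580,352),(518,262)],20)-f(S,120,215,5,[(170,422),(246,556),(624,344),(538,228)],18))
print("lens-tray",f(S,120,215,5,[(192,132)],41)-f(S,120,215,5,[(77,150),(150,283),(331,200),(255,75)],12))
print("filter-pad",f(T,150,160,9,[(150,112),(313,108),(305,265),(146,265)],14)-f(T,150,160,9,[(120,86),(357,80),(353,313),(112,316)],6))
crop(T,165,220,205,260,12,"pics/d_t.png")
```

```text
carrier-rest [2.1 1.6]
lens-tray [-2.3  1.3]
filter-pad [1.6 0.2]
```

View pics/d_t.png

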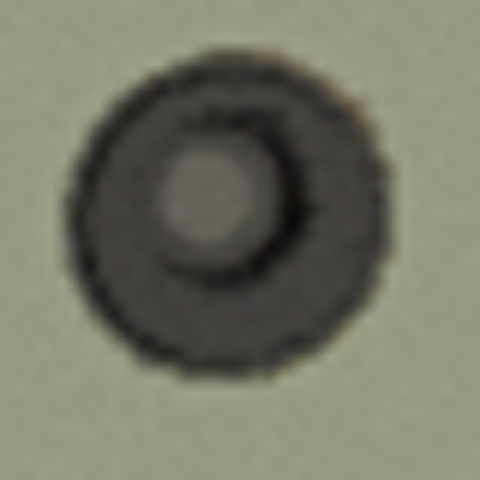

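View pics/e_sf.png

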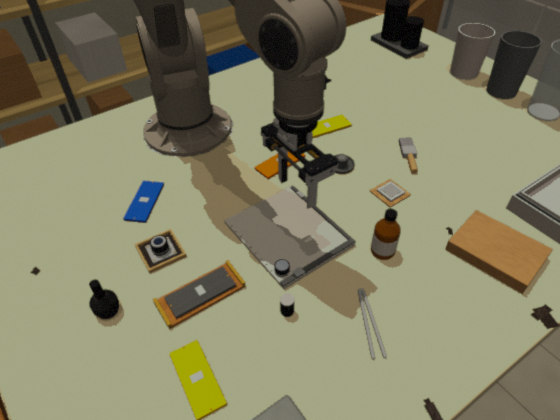

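```bash
python3 -c "
from workcell import finish_job,get_obs
print(get_obs()['t']); print(finish_job())"
```

```text
45.4
the job is handed in; nothing more can be done
None
```

I took the stack apart and put all four parts away, then handed the job in at 45.4 s of the 109 s allowed. The order was cap to dish, lens board to tray, filter to pad, carrier to rest, each by a straight-down grasp.

The last camera checks, with the gripper open and well clear of everything, showed all four parts flat and the right way up:

| Part | Offset from the middle of its place | Allowed |
|---|---|---|
| Knob cap | about 4 mm, judged by eye from a top crop | 20 mm |
| Filter | about 2 mm | 15 mm |
| Lens board | about 3 mm | 20 mm |
| Carrier | about 3 mm, lengthwise between the lips | 15 mm |

- **Loupe and bottle:** both look unmoved by eye in the last picture, but I did not measure them.
- **Filter:** a picture taken in shadow just after release made it look slightly tilted. A later unshadowed picture showed it flat.
- **Forces:** wrist readings stayed at about 3 N or less after every move. No check failed.

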